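Hold the cap press down through its guard window

ROBOT

A 7-joint arm with a two-finger parallel gripper is mounted at the origin on the work surface; the furniture and walls round the work are solid. World frame = base frame: x ahead of the robot, y to its left, z up, the work surface at z = 0. Lengths are in m, angles in rad, forces in N, time in s.
With the tool pointing down it reaches from about 0.375 to 0.925 m from the base axis. Payload 3.1 kg.
Tool frame: the origin (TCP) lies between the finger pads; the fingertips stand bot.nose_length ahead of it and the grasp point (between the pads) lies 3 mm ahead of it (bot.nose_length is the distance from the TCP to the fingertips, in m); z points along the fingers, y is the line along which they close (so a half turn about z gives the same grasp; the last joint's range is limited). The gripper opens to 85 mm and grips with 20 to 120 N. Pads are 22 mm wide; open, the fingers measure 114 mm over their backs; the gripper's body (76 mm by 85 mm) begins 54 mm behind the grasp point. The pads swing forward as they close: fully open they stand 13 mm farther back than shut.
Start: joints at [-1.323, 0.383, 0.044, 1.598, -0.018, 1.161, -0.05], TCP at [0.22, 0.612, 0.253] pointing down, gripper open.
Joint ranges: [-2.61, 2.61], [-0.41, 2.15], [-1.48, 1.57], [0, 2.5], [-1.57, 4.71], [0.05, 1.97], [-2.85, 2.85]. Speed limits (rad/s): [2.79, 2.79, 3.14, 3.14, 3.14, 3.14, 3.14].

INTERFACE

Orientations are given as a rotation vector (axis times angle).
In Python, from workcell import get_obs, cams, bot gives the robot as it stands. The module is installed in compiled form; this text tells all that it offers.
- The arm moves only by the tool servo_tool, never from a script. Its argument "motion" is a list of rows, each a list of 3 entries, a list of its own where there are three numbers: the shift along the tool's x, y, z in cm, then the turn, a rotation vector about the tool's x, y, z in degrees, then the gripper command: -1 is fully open, 1 is shut, values between are in proportion. In form: [[[x, y, z], [ax, ay, az], gripper], ...]. A call has 1 to 20 rows; each row is the pose to reach, as a shift and turn from the pose commanded when the call began, along the tool's axes at that moment; what a row does not reach only later rows make up. A row lasts 1/8 s, in which the tool goes at most 62.5 mm and 10.7 degrees, less where a joint would pass 70% of its speed; a pose out of reach is approached as far as the arm can. A call with a gripper value outside its range is refused whole. The fingers move at their own pace and stop on an object; the grip force is fixed at half the most. Time passes only in rows, so rows that repeat a pose let the fingers close. It gives the time, the measured TCP pose, the force, the opening and the grip force at its end, in the units of the state.
- get_obs(): the state, without advancing time (a new reading comes with each control period).
- cams.get_image(name): name is "scene" or "top" or "wrist"; returns a dict with "image" (420x560x3 uint8, red, green, blue), "range_z" (420x560 float32, m along the optical axis (not along the pixel's ray), 0 where there is no reading), "fovy" (degrees; the focal length in pixels is half the picture's height over the tangent of half this angle, whatever the lens; pixels are square), "cx", "cy" (the principal point, pixels), "R" (3x3) and "t" (3): a world point X has camera coordinates R X + t. Camera axes: x right, y down, z forward; pixel columns grow to the right and rows downward; lengths in m; the calibration is good to about 2 mm. A picture is of the moment at which its call begins.
- bot.close_job(): hands the job in; it is judged then, once.
The state is a dict: "clock": time; "joint_pos": joint angles; "qd": joint speeds; "joint_torque": joint torques, N m; "eef_pos": TCP position; "ee_rot": TCP orientation; "force": force on the tool from outside, world axes, zero at the start; "moment": the same for the moment, N m; "grip_width": finger opening in m; "finger_force": force on a finger pad.
Only numpy, scipy, OpenCV 4.12 (cv2) and the standard library are available. Lean on these libraries where they do the work, as an engineer would, in place of code of your own. Each camera call takes 0.05 s, during which the arm holds its last target. There are 200 camera calls.

TASK

With the gripper's fingers closed, push the steel shutter on top of the press's guard fully open, then reach down through the uncovered window and press the lever paddle all the way down with the fingertips, without touching the guard frame. Do not grip or lift anything, and leave the bottles, the tape, the carton, the pen and the tube where they are. The program finishes while the fingertips still hold the lever down.

Things in the scene. Friction and masses are not known exactly. Their poses are not given: they have to be found in the camera images.
- press: the bench cap press: grey base plate 170 x 226 x 12 mm with column, lever, ram and guard, fixed to the worktop. Origin on the worktop under the guard, z up; its +x points away from the robot (yaw within about 0.3 rad), +y to the robot's left. Highest fixed part 179.5 mm, shutter lip 196.5 mm above the worktop.
- guard: the guard frame, which must not be touched: aluminium posts, thin bars round the sides, and a grey sheet top whose upper face is 170 mm above the worktop, reaching in the press frame from x -64 to +92 mm and y -108 to +108 mm. Two aluminium guide rails along y lie on it at x = -56 and +56 mm, 8 mm wide, tops at 178 mm. Origin and axes are those of the press. The shutter and the lever do not count as the guard frame.
- window (a point): centre of the square window in the guard top, at the level of the sheet's upper face (press x 0, y -45, z 170 mm). The window is 80 mm along press x and 84 mm along press y; the sheet is 6 mm thick. It is covered by the shutter at the start.
- shutter (a joint): opening of the steel shutter in m: 0 covers the window fully, 0.09 is fully open (stop). It slides along press +y between the guide rails on top of the guard, about 2 N of friction, and stays where it is left. Starts between 0 and 0.012.
- shutter_lip (a point): middle of the top edge of the shutter's upright lip, 196.5 mm above the worktop; moves with the shutter. The lip is 80 mm long along press x, 6 mm thick along y, and stands 23 mm above the shutter plate (plate 100 x 94 x 3 mm, upper face 173.5 mm above the worktop). It stands at the plate's +y edge, 44 mm from the plate's middle, so the plate lies on its -y side: push on the lip's -y face, with the fingertips just above the plate.
- lever (a joint): angle of the press lever in rad: 0 is up (rest), 0.26 is fully down (stop). It hinges about press y at 78 mm behind (+x of) the paddle, 148 mm above the worktop. A spring returns it; pushing at the paddle takes about 3 N at the start and 9 N at the bottom. The ram follows it and comes down onto the bottle's cap.
- lever_paddle (a point): middle of the upper face of the black paddle at the lever's free end, 34 mm (x) by 36 mm (y); straight below the window's centre. At rest 10 mm below the upper face of the guard sheet (160 mm above the worktop); it sinks 20 mm to about 140 mm when the lever is fully down. Nothing lies between window and paddle once the shutter is open.
- bottle_in_press: amber dropper bottle with a black cap, 48 mm across, 85 mm high, loose on the press base under the ram; origin at the centre of its underside; not to be disturbed
- bottle_beside: amber dropper bottle with a white cap, 48 mm across, 85 mm high, standing left of the press; origin at the centre of its underside; bystander
- cover_box: small white carton 40 x 62 x 28 mm left of the press, origin under its centre; bystander
- marker: black and white marker pen, 14 x 130 x 16 mm, lying along its y axis right of the press; bystander
- tape: roll of white tape, 60 mm across, 12 mm high, lying flat on the press base under the guard, left of the bottle, origin under its centre; bystander
- tube: 50 ml screw-cap tube, 34 x 105 x 34 mm, lying along its y axis far right, origin under its middle; bystander

How it is judged:
On the way, in this order (a step that is already met when the one before it is completed fails the run):
1. the shutter is pushed fully open (over 80 mm) while the lever is still up (value of joint shutter above 0.08 m and value of joint lever below 0.05 rad), for 0.2 s.
2. the fingers press the lever fully down (value of joint lever above 0.2 rad and contact force between lever and the fingers above 1 N), for 0.2 s.
At the end, for the whole second after the job is handed in: The shutter is more than 80 mm open and the fingers hold the lever down past 0.20 rad (of 0.26) with more than 1 N, through the last second (all of step 2 and value of joint shutter above 0.08 m); the arm keeps its last pose, push and grip.
It fails at once if the fingers take the shutter's lip between them (y of the grasp point in the frame of shutter_lip between -0.005 and 0.005 m and x of the grasp point in the frame of shutter_lip between -0.04 and 0.04 m and z of the grasp point in the frame of shutter_lip below 0.01 m).
It fails at once if the fingers take the lever paddle between them (z of the grasp point in the frame of lever_paddle below 0.006 m and horizontal distance between the grasp point and lever_paddle below 0.03 m).
It fails at once if the robot touches the guard frame (contact force between guard and the fingers above 0.5 N or contact force between guard and the arm above 0.5 N).
It fails at once if the bottle in the press is moved more than 10 mm or lifted (distance of bottle_in_press from where it was at the start of the episode above 0.01 m).
It fails at once if a bystander is moved more than 15 mm or lifted (distance of any of bottle_beside, cover_box, marker, tape, tube from where it was at the start of the episode above 0.015 m).
It also fails if it takes over 48 s, if anything falls off the work surface, if the arm or the gripper's body presses on something with over 40 N, if the wrist force passes 120 N, or if a joint passes its speed limit or range.

## Working session

There is one attempt and no reset: what is moved stays moved. The work goes in short steps, Python scripts to look and compute and a tool call to move; the robot and the scene stay as the last step left them, time stands still between calls to the robot, and variables do not carry over. Pictures are saved under pics/ and viewed, at most 10 in all, crops included, and the job is handed in when it is done.

Besides the shell and the picture viewer there is one more tool, called after ">>>" by a JSON object that holds its "op" and its "data", one argument or row to a line. servo_tool: Moves the arm, as the interface text tells. Its arguments: {"type":"object","properties":{"motion":{"type":"array","items":{"type":"array"}}},"required":["motion"]}

```bash
mkdir -p pics
cat > h.py <<'E'
import numpy as np, cv2
from workcell import get_obs, cams, bot
def K(c):
    f=c["image"].shape[0]/2/np.tan(np.radians(c["fovy"])/2); return f
def world(c):
    f=K(c); z=c["range_z"].astype(float); v,u=np.mgrid[:z.shape[0],:z.shape[1]]
    P=np.stack([(u-c["cx"])/f*z,(v-c["cy"])/f*z,z],-1)
    return (P-c["t"])@c["R"]
def save(c,n): cv2.imwrite(f"pics/{n}.png",cv2.cvtColor(c["image"],cv2.COLOR_RGB2BGR))
E
python3 - <<'E'
from h import *
o=get_obs(); print({k:np.round(v,3).tolist() for k,v in o.items()}, bot.nose_length)
for n in("scene","top"):
    c=cams.get_image(n); save(c,n+"0"); np.savez(n+"0.npz",**c)
    W=world(c); print(n,np.round(c["R"],2).tolist(),c["fovy"], np.mean(c["range_z"]>0), -c["R"].T@c["t"])
    z=W[...,2]; m=(c["range_z"]>0)
    for a,b in((.165,.1725),(.1725,.176),(.176,.182),(.19,.2)):
        q=m&(z>a)&(z<b)&(W[...,0]>.3)&(W[...,0]<1); 
        if q.sum()>5: print(a,b,q.sum(),np.round(np.percentile(W[q][:,:2],[2,50,98],axis=0),3).tolist())
E
```

```text
{'clock': 0.0, 'joint_pos': [-1.323, 0.384, 0.044, 1.6, -0.018, 1.161, -0.05], 'qd': [-0.001, -0.001, 0.001, 0.002, 0.001, 0.001, 0.0], 'joint_torque': [0.0, -43.344, 1.025, -24.952, 0.011, 0.011, 0.0], 'eef_pos': [0.22, 0.611, 0.252], 'ee_rot': [-0.54, -3.094, 0.004], 'force': [0.117, -0.807, 0.365], 'moment': [0.02, -0.004, 0.0], 'finger_force': 0.0, 'grip_width': 0.085} 0.022
scene [[0.73, -0.68, -0.02], [-0.44, -0.46, -0.77], [0.52, 0.57, -0.64]] 49.6393922222673 0.9960756802721088 [ 0.00849519 -0.58696013  0.74710262]
0.165 0.1725 3634 [[0.396, -0.244], [0.494, -0.115], [0.585, 0.476]]
0.1725 0.176 1816 [[0.408, -0.222], [0.465, -0.166], [0.569, 0.474]]
0.176 0.182 878 [[0.394, -0.235], [0.473, -0.122], [0.712, 1.611]]
0.19 0.2 200 [[0.441, -0.137], [0.484, -0.123], [0.714, 1.636]]
top [[-0.3, -0.95, -0.01], [-0.86, 0.28, -0.43], [0.41, -0.12, -0.9]] 56.424789664660516 0.995922619047619 [0.08155802 0.06040589 1.00276689]
0.165 0.1725 3388 [[0.401, -0.236], [0.494, -0.101], [0.578, 0.431]]
0.1725 0.176 1270 [[0.409, -0.218], [0.465, -0.16], [0.552, 0.459]]
0.176 0.182 706 [[0.394, -0.234], [0.455, -0.118], [0.555, 0.474]]
0.19 0.2 139 [[0.368, -0.505], [0.454, -0.129], [0.511, 0.465]]
```

View pics/scene0.png

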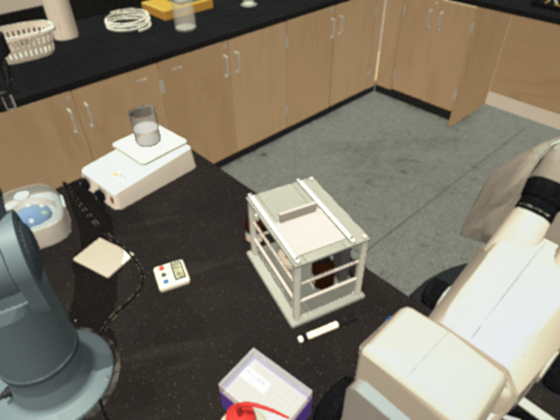

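View pics/top0.png

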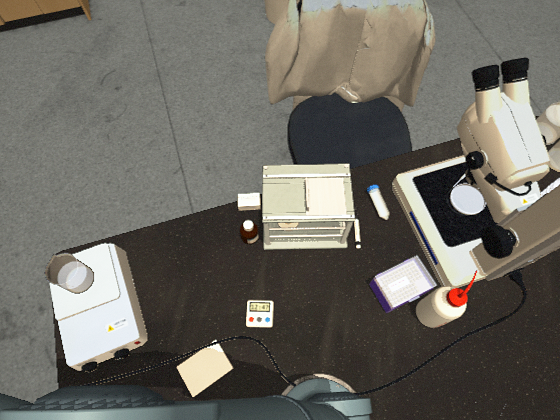

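Run:
```python
from h import *
for n in("scene0","top0"):
    c=dict(np.load(n+".npz")); W=world(c); x,y,z=np.moveaxis(W,-1,0)
    roi=(x>.33)&(x<.68)&(y>-.32)&(y<.08)
    def rect(a,b,l):
        q=roi&(z>a)&(z<b)
        k,lab,st,_=cv2.connectedComponentsWithStats(q.astype(np.uint8)); i=1+np.argmax(st[1:,4])
        p=W[lab==i][:,:2].astype(np.float32)*1000
        r=cv2.minAreaRect(p); print(n,l,len(p),np.round(r[0]),np.round(r[1]),round(r[2],1),'zmed',np.median(z[lab==i]).round(4))
    rect(.160,.184,'top'); rect(.186,.2,'lip')
    q=roi&(z>.186)&(z<.2); p=W[q][:,:2].astype(np.float32); l=cv2.fitLine(p,cv2.DIST_HUBER,0,.01,.01).ravel(); print(l, np.degrees(np.arctan2(l[1],l[0])), p[:,0].min(),p[:,0].max(),z[q].max())
```

```text
scene0 top 5959 [ 491. -130.] [219. 157.] 73.4 zmed 0.1715
scene0 lip 227 [ 477. -124.] [ 9. 79.] 72.8 zmed 0.1932
[ 0.95528036 -0.2957016   0.4701641  -0.12404899] -17.19961 0.43912044 0.5150876 0.19865215246379242
top0 top 5090 [ 489. -130.] [216. 158.] 73.3 zmed 0.1712
top0 lip 92 [ 475. -124.] [ 6. 78.] 73.3 zmed 0.1955
[ 0.9575396  -0.28830165  0.47435963 -0.12299972] -16.756304 0.4381144 0.5126535 0.19907647978704462
```

The scene view shows the guard at about (305, 235), with the lip at (296, 205). In the top view the guard is at (307, 205) and the lip at (305, 195). Both views agree: the yaw is about -16.8°, the sheet measures 217 x 157 mm, and the lip is 79 mm long. All of these match the given sizes.

```bash
cat >> h.py <<'E'
from scipy.spatial.transform import Rotation as Ro
A=np.radians(-16.8); PX=np.array([np.cos(A),np.sin(A),0]); PY=np.array([-np.sin(A),np.cos(A),0])
O=np.array([.490,-.130,0])-.014*PX
def pw(x,y,z): return O+x*PX+y*PY+np.array([0,0,z])
def state():
    o=get_obs(); R=Ro.from_rotvec(o["ee_rot"]).as_matrix(); p=o["eef_pos"]; d=p-O
    print("t",round(o["clock"],2),"press xyz mm",np.round([d@PX*1e3,d@PY*1e3,p[2]*1e3],1),"yaw err deg",np.degrees(np.arctan2(R[:,1]@-PX,R[:,1]@PY)).round(2),"tilt",np.degrees(np.arccos(-R[2,2])).round(2),"F",np.round(o["force"],1),"w",o["grip_width"])
    return p,R
def go(x,y,z):
    p,R=state(); print("shift cm",np.round(R.T@(pw(x,y,z)-p)*100,2))
E
python3 - <<'E'
from h import *
go(0,-.026,.28)
p,R=state()
for w in ([.22,.61,.33],[.42,.25,.33]): print(w,np.round(R.T@(np.array(w)-p)*100,2))
for n in("scene0","top0"):
    c=dict(np.load(n+".npz")); W=world(c); x,y,z=np.moveaxis(W,-1,0)
    q=(x>.1)&(x<.75)&(y>-.32)&(y<.7)&(z>.205)&(z<.6); print(n,q.sum(),np.round(W[q][::max(1,q.sum()//8)],2).tolist())
E
```

```text
t 0.1 press xyz mm [-458.5  631.1  252. ] yaw err deg -3.01 tilt 0.14 F [-0.1  0.6  0.9] w 0.08547548719502289
shift cm [-49.24 -63.22  -2.64]
t 0.1 press xyz mm [-458.5  631.1  252. ] yaw err deg -3.01 tilt 0.14 F [-0.1  0.6  0.9] w 0.08547548719502289
[0.22, 0.61, 0.33] [-0.02 -0.09 -7.8 ]
[0.42, 0.25, 0.33] [-31.04 -27.18  -7.73]
scene0 809 [[0.26, 0.62, 0.4], [0.25, 0.59, 0.38], [0.23, 0.61, 0.35], [0.23, 0.58, 0.33], [0.22, 0.57, 0.32], [0.24, 0.65, 0.27], [0.24, 0.64, 0.25], [0.21, 0.56, 0.27], [0.2, 0.57, 0.24]]
top0 0 []
```

>>> {"op": "servo_tool", "data": {
  "motion": [
    [[0, 0, -4], [0, 0, 0], 1],
    [[0, 0, -8], [0, 0, -1], 1],
    [[-4, -3.5, -8], [0, 0, -2], 1],
    [[-8, -7, -8], [0, 0, -3], 1],
    [[-12, -10.5, -8], [0, 0, -3], 1],
    [[-16, -14, -8], [0, 0, -3], 1],
    [[-20, -17.5, -8], [0, 0, -3], 1],
    [[-24, -21, -8], [0, 0, -3], 1],
    [[-28, -25, -8], [0, 0, -3], 1],
    [[-31, -29, -8], [0, 0, -3], 1],
    [[-33, -33, -8], [0, 0, -3], 1],
    [[-35.5, -37, -8], [0, 0, -3], 1],
    [[-38, -41, -8], [0, 0, -3], 1],
    [[-40, -45, -8], [0, 0, -3], 1],
    [[-42, -49, -8], [0, 0, -3], 1],
    [[-44, -53, -8], [0, 0, -3], 1],
    [[-46, -57, -8], [0, 0, -3], 1],
    [[-48, -61, -7], [0, 0, -3], 1],
    [[-49.2, -63.2, -5], [0, 0, -3], 1],
    [[-49.2, -63.2, -3], [0, 0, -3], 1]
  ]
}}

```text
clock: 2.6
eef_pos: [0.4684, -0.1528, 0.2828]
ee_rot: [0.468, 3.106, -0.002]
force: [0.5, 0.6, 0.0]
grip_width: 0.0001
finger_force: 0.0
```

Run:
```python
from h import *
go(0,-.026,.205)
ims=[]
for n in("scene","wrist"):
    c=cams.get_image(n); W=world(c); save(c,n+"1"); ims.append(c["image"])
    x,y,z=np.moveaxis(W,-1,0); d=W-O; px=d@PX; py=d@PY
    q=(c["range_z"]>0.02)&(abs(px)<.06)&(abs(py)<.1)
    f=q&(z>.215)&(z<.4)
    if f.sum(): print(n,"tool min z",np.percentile(z[f],[0,1,3]).round(4))
    l=q&(z>.188)&(z<.2)&(abs(px)<.045)
    if l.sum()>9: print(n,"lip",l.sum(),"x",np.percentile(px[l],[2,98]).round(4),"y",np.percentile(py[l],[2,50,98]).round(4),"ztop",z[l].max().round(4))
cv2.imwrite("pics/a1.png",cv2.cvtColor(np.hstack([cv2.resize(ims[0][130:330,200:400],(400,400)),cv2.resize(ims[1],(400,400))]),cv2.COLOR_RGB2BGR))
```

```text
t 2.6 press xyz mm [ -0.  -28.1 282.8] yaw err deg -0.32 tilt 0.06 F [0.5 0.6 0. ] w 7.979854211430823e-05
shift cm [0.   0.21 7.78]
scene tool min z [0.26   0.2679 0.2741]
scene lip 196 x [-0.0379  0.0383] y [-0.0025 -0.0001  0.0048] ztop 0.1982
wrist tool min z [0.2623 0.27   0.2789]
wrist lip 1393 x [-0.0398  0.0364] y [-0.0007  0.0017  0.0052] ztop 0.1997
```

View pics/a1.png

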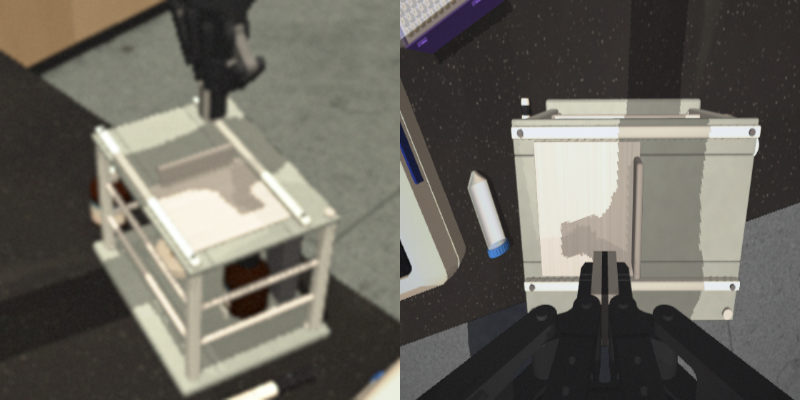

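The left half shows the fingers above the shutter, just on the -y side of the lip. The right half (wrist view) shows the closed fingers at about (602, 270), left of the lip at (638, 215) and between the rails. The tip height is 0.261, which confirms the 22 mm nose length.

>>> {"op": "servo_tool", "data": {
  "motion": [
    [[0, 0, 2], [0, 0, 0], 1],
    [[0, 0, 4], [0, 0, 0], 1],
    [[0, 0, 6], [0, 0, 0], 1],
    [[0, 0, 7], [0, 0, 0], 1],
    [[0, 0, 7.8], [0, 0, 0], 1],
    [[0, 0, 7.8], [0, 0, 0], 1],
    [[0, 0.6, 7.8], [0, 0, 0], 1],
    [[0, 1.2, 7.8], [0, 0, 0], 1],
    [[0, 1.8, 7.8], [0, 0, 0], 1],
    [[0, 2.4, 7.8], [0, 0, 0], 1],
    [[0, 3, 7.8], [0, 0, 0], 1],
    [[0, 3.6, 7.8], [0, 0, 0], 1],
    [[0, 4.2, 7.8], [0, 0, 0], 1],
    [[0, 4.8, 7.8], [0, 0, 0], 1],
    [[0, 4.8, 7.8], [0, 0, 0], 1]
  ]
}}

```text
clock: 4.58
eef_pos: [0.4829, -0.1024, 0.205]
ee_rot: [-0.457, -3.107, -0.002]
force: [-0.3, -0.2, 0.2]
grip_width: -0.0003
finger_force: 0.0
```

Run:
```python
from h import *
go(0,.0715,.205)
for n in("scene","wrist"):
    c=cams.get_image(n); W=world(c); z=W[...,2]; d=W-O; px=d@PX; py=d@PY
    l=(z>.188)&(z<.199)&(abs(px)<.045)&(abs(px)>.018)&(abs(py)<.11)
    if l.sum()>9: print(n,l.sum(),np.percentile(py[l],[2,50,98]).round(4))
```

```text
t 4.58 press xyz mm [ -0.8  24.3 205. ] yaw err deg 0.07 tilt 0.08 F [-0.3 -0.2  0.2] w -0.00028162569034657274
shift cm [-0.09  4.72  0.01]
scene 62 [0.0373 0.0396 0.0445]
wrist 1001 [0.0389 0.0413 0.0446]
```

>>> {"op": "servo_tool", "data": {
  "motion": [
    [[0, 0.6, 0], [0, 0, 0], 1],
    [[0, 1.2, 0], [0, 0, 0], 1],
    [[0, 1.8, 0], [0, 0, 0], 1],
    [[0, 2.4, 0], [0, 0, 0], 1],
    [[0, 3, 0], [0, 0, 0], 1],
    [[0, 3.6, 0], [0, 0, 0], 1],
    [[0, 4.1, 0], [0, 0, 0], 1],
    [[0, 4.5, 0], [0, 0, 0], 1],
    [[0, 4.7, 0], [0, 0, 0], 1],
    [[0, 4.7, 0], [0, 0, 0], 1],
    [[0, 4.7, 0], [0, 0, 0], 1]
  ]
}}

```text
clock: 6.05
eef_pos: [0.4972, -0.0586, 0.2057]
ee_rot: [0.459, 3.106, 0.001]
force: [-0.5, -0.6, 0.1]
grip_width: -0.0002
finger_force: 0.2
```

Run:
```python
from h import *
go(0,.0715,.205)
for n in("scene","wrist"):
    c=cams.get_image(n); save(c,n+"2"); W=world(c); z=W[...,2]; d=W-O; px=d@PX; py=d@PY
    l=(z>.188)&(z<.199)&(abs(px)<.045)&(abs(px)>.018)&(abs(py)<.11)
    if l.sum()>9: print(n,l.sum(),np.percentile(py[l],[2,50,98]).round(4))
```

```text
t 6.05 press xyz mm [  0.3  70.5 205.7] yaw err deg -0.01 tilt 0.11 F [-0.5 -0.6  0.1] w -0.00018440364481318825
shift cm [0.03 0.1  0.07]
scene 67 [0.0824 0.0854 0.0891]
wrist 1000 [0.0849 0.0874 0.0908]
```

>>> {"op": "servo_tool", "data": {
  "motion": [
    [[0, 0.15, 0], [0, 0, 0], 1],
    [[0, 0.3, 0], [0, 0, 0], 1],
    [[0, 0.3, 0], [0, 0, 0], 1]
  ]
}}

```text
clock: 6.52
eef_pos: [0.4977, -0.0571, 0.2056]
ee_rot: [0.46, 3.107, -0.002]
force: [-0.4, -4.8, 0.4]
grip_width: 0.0
finger_force: 1.9
```

Run:
```python
from h import *
go(0,.0715,.205)
```

```text
t 6.53 press xyz mm [2.000e-01 7.200e+01 2.056e+02] yaw err deg -0.06 tilt 0.08 F [-0.4 -4.8  0.4] w 2.2954388480814192e-05
shift cm [ 0.02 -0.05  0.06]
```

The reaction rose to 4.8 N, so the shutter is at its stop. Next I back off, rise, and look at the window and paddle.

>>> {"op": "servo_tool", "data": {
  "motion": [
    [[0, -0.5, 0], [0, 0, 0], 1],
    [[0, -1.2, 0], [0, 0, 0], 1],
    [[0, -1.5, -2], [0, 0, 0], 1],
    [[0, -1.5, -4], [0, 0, 0], 1],
    [[0, -1.5, -6], [0, 0, 0], 1],
    [[0, -4, -6], [0, 0, 0], 1],
    [[0, -7, -6], [0, 0, 0], 1],
    [[0, -10, -6], [0, 0, 0], 1],
    [[0, -11.7, -6], [0, 0, 0], 1],
    [[0, -11.7, -6], [0, 0, 0], 1],
    [[0, -11.7, -6], [0, 0, 0], 1]
  ]
}}

```text
clock: 7.9
eef_pos: [0.4637, -0.1668, 0.2651]
ee_rot: [-0.457, -3.108, -0.001]
force: [-0.7, 1.1, -0.1]
grip_width: 0.0002
finger_force: 0.0
```

Run:
```python
from h import *
go(0,-.045,.205)
ims=[]
for n in("scene","top","wrist"):
    c=cams.get_image(n); ims.append(c["image"]); W=world(c); z=W[...,2]; d=W-O; px=d@PX; py=d@PY
    l=(z>.188)&(z<.199)&(abs(px)<.045)&(abs(py)<.11)
    if l.sum()>9: print(n,"lip",l.sum(),np.percentile(py[l],[2,50,98]).round(4))
    w=(abs(px)<.055)&(abs(py+.045)<.058)
    b=w&(z>.156)&(z<.1635); s=w&(z<.155)
    for k,q in(("paddle",b),("hole",s)):
        if q.sum()>9: print(n,k,q.sum(),"x",np.percentile(px[q],[2,98]).round(4),"y",np.percentile(py[q],[2,98]).round(4))
cv2.imwrite("pics/a3.png",cv2.cvtColor(np.hstack([cv2.resize(ims[0][130:330,200:400],(400,400)),ims[2][:400,80:480]]),cv2.COLOR_RGB2BGR))
```

```text
t 7.9 press xyz mm [ -0.5 -42.9 265.1] yaw err deg 0.05 tilt 0.05 F [-0.7  1.1 -0.1] w 0.00021754160937804143
shift cm [-0.05 -0.22  6.01]
scene lip 183 [0.0842 0.087  0.0919]
scene paddle 259 x [-0.0162  0.0161] y [-0.0632 -0.0286]
scene hole 2467 x [-0.0541  0.0519] y [-0.1024  0.0083]
top lip 61 [0.087  0.0874 0.0897]
top paddle 187 x [-0.0175  0.015 ] y [-0.0617 -0.0276]
top hole 1030 x [-0.0546  0.0503] y [-0.1009  0.0087]
wrist lip 2571 [0.0856 0.0868 0.0914]
wrist paddle 2605 x [-0.0172  0.0146] y [-0.0616 -0.0277]
wrist hole 6182 x [-0.0099  0.0527] y [-0.1018  0.0109]
```

View pics/a3.png

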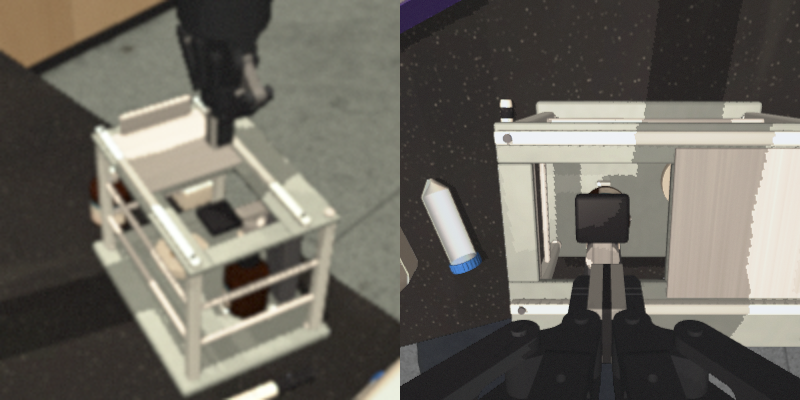

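The window is uncovered. The paddle is at (602, 217) in the wrist half and measures to press (-1, -45) mm, z 160 mm, as given. The shutter lip is at about 87–89 mm. The tool is centred, so I descend.

>>> {"op": "servo_tool", "data": {
  "motion": [
    [[0, -0.2, 2], [0, 0, 0], 1],
    [[0, -0.2, 4], [0, 0, 0], 1],
    [[0, -0.2, 6], [0, 0, 0], 1],
    [[0, -0.2, 7.5], [0, 0, 0], 1],
    [[0, -0.2, 8.2], [0, 0, 0], 1],
    [[0, -0.2, 8.7], [0, 0, 0], 1],
    [[0, -0.2, 9.2], [0, 0, 0], 1],
    [[0, -0.2, 9.7], [0, 0, 0], 1],
    [[0, -0.2, 10.2], [0, 0, 0], 1],
    [[0, -0.2, 10.2], [0, 0, 0], 1],
    [[0, -0.2, 10.2], [0, 0, 0], 1]
  ]
}}

```text
clock: 9.43
eef_pos: [0.4625, -0.1695, 0.1639]
ee_rot: [-0.459, -3.106, -0.003]
force: [-4.9, 1.6, 7.0]
grip_width: 0.0001
finger_force: 4.3
```

Run:
```python
from h import *
go(0,-.045,.161)
```

```text
t 9.43 press xyz mm [ -0.9 -45.8 163.9] yaw err deg -0.01 tilt 0.13 F [-4.9  1.6  7. ] w 9.018301130032575e-05
shift cm [-0.09  0.07  0.29]
```

>>> {"op": "servo_tool", "data": {
  "motion": [
    [[0, 0, 0.15], [0, 0, 0], 1],
    [[0, 0, 0.3], [0, 0, 0], 1],
    [[0, 0, 0.3], [0, 0, 0], 1],
    [[0, 0, 0.3], [0, 0, 0], 1],
    [[0, 0, 0.3], [0, 0, 0], 1]
  ]
}}

```text
clock: 10.05
eef_pos: [0.4627, -0.1696, 0.1625]
ee_rot: [-0.459, -3.106, -0.005]
force: [-8.7, 3.9, 18.8]
grip_width: -0.0002
finger_force: 10.3
```

Run:
```python
from h import *
go(0,-.045,.161)
ims=[]
for n in("scene","wrist"):
    c=cams.get_image(n); ims.append(c["image"]); W=world(c); z=W[...,2]; d=W-O; px=d@PX; py=d@PY
    l=(z>.188)&(z<.199)&(abs(px)<.045)&(py>.05)&(py<.11)
    if l.sum()>9: print(n,"lip",l.sum(),np.percentile(py[l],[2,50,98]).round(4))
cv2.imwrite("pics/a4.png",cv2.cvtColor(np.hstack([cv2.resize(ims[0][130:330,200:400],(400,400)),ims[1][:400,80:480]]),cv2.COLOR_RGB2BGR))
```

```text
t 10.05 press xyz mm [ -0.7 -45.8 162.5] yaw err deg -0.02 tilt 0.23 F [-8.7  3.9 18.8] w -0.00016908694491905287
shift cm [-0.07  0.08  0.15]
scene lip 147 [0.0844 0.0868 0.0923]
```

View pics/a4.png

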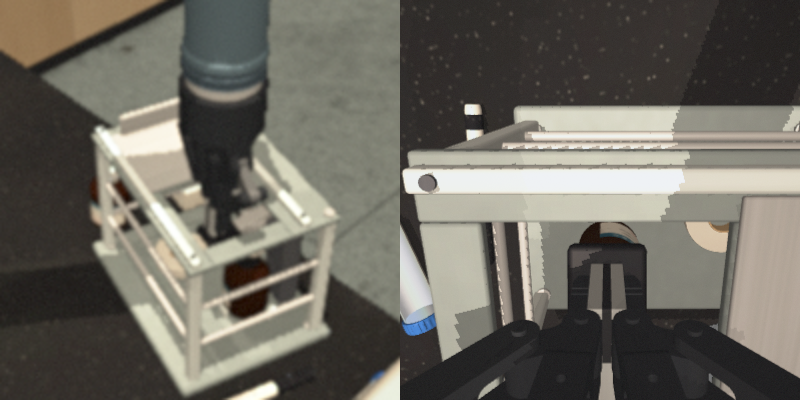

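The fingers at (605, 280) stand on the lowered paddle inside the window, clear of its edges. The force rose to 19 N and the paddle stopped at about 140 mm, so the lever is at its stop with the shutter still open. I hand in now.

```bash
python3 -c "
from workcell import bot
print(bot.close_job())"
```

```text
the job is handed in; nothing more can be done
None
```

I pushed the shutter open to its stop, and the closed fingertips were holding the lever down at its stop with about 19 N when I handed the job in at about 10 s. No verdict came back.

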